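# Slide the marking-paint can home in the rack's empty bay

### The job

Slide the tall paint can that stands out on the open bench into the empty bay of the galvanised rack, until it stands upright right up against the back of the bay. Push it with your fingertips low on its body, so that it never tips or leaves the bench: touch only its lower half and don't grip it or close the fingers round it. Leave everything else where it is, and finish with the hand clear.

Things in the scene. Friction and masses are not known exactly. Their poses are not given: they have to be found in the camera images.
- can: the tall narrow round can to push, alone on the open bench before the rack: 58 diameter, 230 high, 0.3 to 0.5 kg, centre of mass about 90 up. Lower half bare metal, upper half white with a grey cap. Origin: centre of its flat underside, z up. Friction on the bench 0.5 to 0.7: pushes above some 35 high tip it.
- can_top: the upper half of that same can (115 to 230 above the bench), which must not be touched; origin on the can's axis, 115 above its underside.
- bay: the empty one of two equal bays (145 apart, the other holds a can) of a fixed sheet-metal rack: back and side walls 60 high, no floor, open top and front. Origin: on the bench where the can's axis stands when home; x points level into the bay, y across. Back wall's face at x = +29; side walls at y = +-41 from x = -13 to 29; lips flare from there to y = +-53 at x = -25.
- can_b: a second can like can, standing home in the occupied bay (origin: centre of its underside). Leave alone.
- chisel: brick chisel lying on the bench left of the work, 295 long, yellow hand guard 52 wide; x runs to the blade, origin on the bench under its middle. Leave alone.
- mallet: rubber mallet lying on the bench right of the work: wooden handle along x, 240 long, head 64 diameter x 100 along y, centred at x = +100; origin on the bench. Leave alone.
- tin: squat round tin 88 diameter, 78 high, standing on the far side of the work; origin: centre of underside. Leave alone.
- spool: string-line spool 68 diameter, 52 high, standing left on the bench; origin: centre of underside. Leave alone.
- float: steel hand float lying beyond the rack, blade 220 (x) x 85 (y), handle 65 high; origin: centre of underside. Leave alone.

How it is judged:
By the outcome, as a careful person would: the job done as asked, in the order asked, and still so for the second after the job is handed in, with the robot touching nothing.
It also fails if it takes over 58 s, if anything falls off the work surface, if the arm or the gripper's body presses on something with over 40 N, if the wrist force passes 120 N, or if a joint passes its speed limit or range.

### The arm

A 6-joint arm with a two-finger parallel gripper is mounted at the origin on the work surface. World frame = base frame: x ahead of the robot, y to its left, z up, the work surface at z = 0. Lengths are in m, angles in degrees, forces in N, time in s.
With the tool pointing down it reaches from about 0.35 to 0.775 m from the base axis. Payload 5.5 kg.
Tool frame: the origin (TCP) lies at the very end of the fingers, on their centre line; the grasp point (between the pads) lies 19 mm behind it; z points along the fingers, y is the line along which they close (so a half turn about z gives the same grasp; the last joint's range is limited). The gripper opens to 85 mm and grips with 20 to 120 N. Pads are 22 mm wide; open, the fingers measure 114 mm over their backs; the gripper's body (76 mm by 85 mm) begins 54 mm behind the grasp point. The pads swing forward as they close: fully open they stand 13 mm farther back than shut.
Start: joints at [-75.951, 17.945, 2.641, 74.691, 0, 82.002], TCP at [0.216, -0.533, 0.231] pointing down, gripper open.
Joint ranges: [-158.12, 158.12], [-49.38, 96.58], [-58.88, 72.47], [-126.05, 133.96], [-84.25, 85.87], [-180, 180]. Speed limits (degrees/s): [147.25, 147.25, 180, 180, 180, 180].

### API

Orientations are given as [roll, pitch, yaw] about the fixed x, y, z axes, in that order (R = Rz(yaw) Ry(pitch) Rx(roll)).
In Python, from plant import r gives the robot as it stands. The module is installed in compiled form; this text tells all that it offers.
- The arm moves only by the tool servo_tool, never from a script. Its argument "deltas" is a list of rows, each a list of 7 numbers: the shift along the tool's x, y, z in mm, then the turn, a rotation vector about the tool's x, y, z in rad, then the opening, from -1 (shut) to 1 (fully open), so that 0 is half open. In form: [[tx, ty, tz, wx, wy, wz, claw], ...]. A call has 1 to 12 rows; each row is the pose to reach, as a shift and turn from the pose commanded when the call began, along the tool's axes at that moment; what a row does not reach only later rows make up. A row lasts 1/10 s, in which the tool goes at most 50 mm and 8.59 degrees, less where a joint would pass 70% of its speed; a pose out of reach is approached as far as the arm can. A call with a gripper value outside its range is refused whole. The fingers move at their own pace and stop on an object; the grip force is fixed at half the most. Time passes only in rows, so rows that repeat a pose let the fingers close. It gives the time, the measured TCP pose, the force, the opening and the grip force at its end, in the units of the state.
- r.get_obs(): the state, without advancing time (a new reading comes with each control period).
- r.get_image(name): name is "scene" or "top" or "wrist"; returns the picture (384x512x3 uint8, red, green, blue); there is no depth.
- r.get_calibration(name): a dict with "camera_matrix" (3x3 intrinsics, pixels), "k1" (the pictures are not rectified: a ray, as slopes to the right and down, at radius r is drawn at 1 + k1 r^2 times it, then the intrinsics apply), "cam_to_world" (4x4, takes a point from camera to world coordinates); the wrist camera has in their place "T_tool_cam" (4x4, takes a point from camera to tool coordinates, whose origin is the TCP and whose axes are the flange's). Camera axes: x right, y down, z forward; pixel columns grow to the right and rows downward; lengths in m; the calibration is good to about 2 mm. A picture is of the moment at which its call begins: read the wrist's pose just before it. get_calibration takes no time and is no camera call.
- r.close_job(): hands the job in; it is judged then, once.
Trained networks look in the newest picture that a camera, given by its name, has taken for a name from the list of things; names that differ only in an ending like _2 or _b are one class to them, and where a whole thing is asked for, a point or a joint stands for the part that bears it (a point fixed in the world has none). Each returns a list of dicts, best first, with "confidence" (0 to 1); they miss things now and then, are a little off and sometimes report something else, mostly with a low value. They report only what shows in the picture. A call takes as long as a camera call.
- r.search_frame(camera, target): "extent" ([left, top, right, bottom] in pixels, round what is visible of it).
- r.regions_of(camera, target): "region" (384x512 bool, what is visible of it) and "extent" ([left, top, right, bottom] in pixels, round what is visible of it).
The state is a dict: "clock": time; "joint_pos": joint angles; "joint_vel": joint speeds; "joint_efforts": joint torques, N m; "ee_pos": TCP position; "ee_rot": TCP orientation; "ft_force": force on the tool from outside, world axes, zero at the start; "ft_torque": the same for the moment, N m; "width": finger opening in m; "gripper_force": force on a finger pad.
Only numpy, scipy, OpenCV 4.12 (cv2) and the standard library are available. Lean on these libraries where they do the work, as an engineer would, in place of code of your own. Each camera call takes 0.05 s, during which the arm holds its last target. There are 200 camera calls.

## Working session

There is one attempt and no reset: what is moved stays moved. The work goes in short steps, Python scripts to look and compute and a tool call to move; the robot and the scene stay as the last step left them, time stands still between calls to the robot, and variables do not carry over. Pictures are saved under pics/ and viewed, at most 10 in all, crops included, and the job is handed in when it is done.

Besides the shell and the picture viewer there is one more tool, called after "Emit:" as name(argument=value, ...), one argument or row to a line, values as JSON. servo_tool: Moves the arm, as the interface text tells. Its arguments: {"type":"object","properties":{"deltas":{"type":"array","items":{"type":"array","items":{"type":"number"}}}},"required":["deltas"]}

```bash
mkdir -p pics; cat > h.py <<'E'
import numpy as np, cv2
from plant import r
from scipy.spatial.transform import Rotation as R
def ray(name,px):
    c=r.get_calibration(name);K=np.array(c["camera_matrix"]);k1=c["k1"]
    if "cam_to_world" in c: T=np.array(c["cam_to_world"])
    else:
        o=r.get_obs();W=np.eye(4);W[:3,:3]=R.from_euler("xyz",o["ee_rot"],degrees=True).as_matrix();W[:3,3]=o["ee_pos"];T=W@np.array(c["T_tool_cam"])
    d=np.array([(px[0]-K[0,2])/K[0,0],(px[1]-K[1,2])/K[1,1]]);u=d.copy()
    for _ in range(20): u=d/(1+k1*(u@u))
    v=T[:3,:3]@np.array([u[0],u[1],1]);return T[:3,3],v
def at(name,px,z):
    o,v=ray(name,px);return o+v*(z-o[2])/v[2]
E
python3 - <<'E'
from h import *
ims=[]
for n in("scene","top"):
    im=r.get_image(n);cv2.imwrite(f"pics/{n}0.png",im[:,:,::-1])
    print(n,np.round(r.get_calibration(n)["cam_to_world"],3).tolist())
    for t in("can","can_top","bay","tin","mallet","chisel","spool","float"):
        for d in r.search_frame(n,t): print(t,round(d["confidence"],2),np.round(d["extent"]).tolist())
print(r.get_obs())
E
```

```text
scene [[-0.858, 0.286, -0.426, 1.027], [0.513, 0.467, -0.72, 0.822], [-0.007, -0.837, -0.548, 0.712], [0.0, 0.0, 0.0, 1.0]]
can 0.95 [228.0, 120.0, 250.0, 196.0]
can 0.83 [264.0, 146.0, 291.0, 235.0]
can_top 0.81 [269.0, 145.0, 293.0, 201.0]
bay 0.72 [181.0, 183.0, 224.0, 221.0]
mallet 0.62 [194.0, 119.0, 250.0, 160.0]
chisel 0.87 [346.0, 240.0, 468.0, 286.0]
spool 0.56 [308.0, 283.0, 348.0, 322.0]
spool 0.39 [118.0, 154.0, 188.0, 186.0]
float 0.74 [118.0, 153.0, 185.0, 183.0]
top [[-0.013, -0.998, 0.058, 0.472], [-1.0, 0.012, -0.012, 0.013], [0.012, -0.058, -0.998, 1.3], [0.0, 0.0, 0.0, 1.0]]
can 0.83 [213.0, 191.0, 233.0, 211.0]
can 0.66 [283.0, 188.0, 312.0, 211.0]
can_top 0.7 [211.0, 188.0, 235.0, 213.0]
bay 0.57 [266.0, 136.0, 294.0, 169.0]
tin 0.66 [146.0, 124.0, 178.0, 159.0]
mallet 0.64 [357.0, 176.0, 427.0, 272.0]
chisel 0.86 [104.0, 206.0, 148.0, 309.0]
spool 0.58 [109.0, 166.0, 140.0, 189.0]
float 0.57 [336.0, 108.0, 400.0, 172.0]
{'clock': 0.9, 'joint_pos': array([-7.59517952e+01,  1.79446711e+01,  2.64211295e+00,  7.46925549e+01,
        1.76993694e-03,  8.20012038e+01]), 'joint_vel': array([ 0.0032906 ,  0.01553554, -0.02198452,  0.06491389,  0.09360555,
       -0.02740233]), 'joint_efforts': array([ 9.75761468e-04, -4.80444932e+01,  2.98814571e+01, -1.72707505e-04,
       -1.63723112e-04,  9.71468154e-06]), 'ee_pos': array([ 0.21584159, -0.53298954,  0.23133239]), 'ee_rot': array([ 1.79994914e+02, -1.07268060e-03,  2.20470011e+01]), 'ft_force': array([-0.44143242,  0.2298071 ,  0.29456338]), 'ft_torque': array([ 0.02731706, -0.01615067, -0.04914604]), 'gripper_force': 0.0, 'width': 0.08509218424075703}
```

View pics/scene0.png

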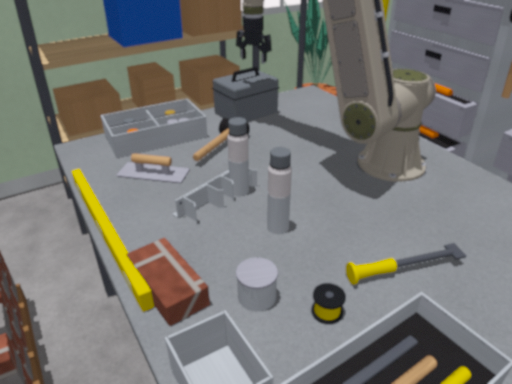

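View pics/top0.png

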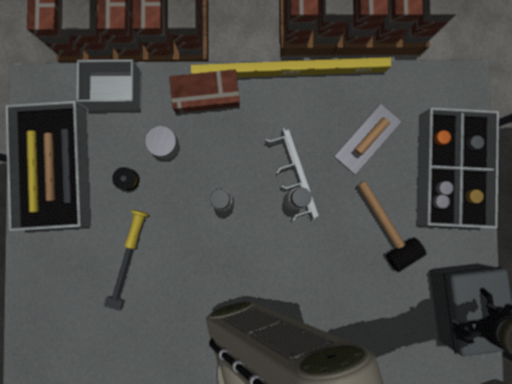

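The top view shows the can at about (222,201). The rack's back wall runs from (285,130) to (317,217) and opens to the left. The empty bay lies between the walls at (268,142) and (279,170), and can_b is at (300,198). I'll enlarge both views to measure the rack.

```bash
python3 - <<'E'
from h import *
im=cv2.imread("pics/top0.png")[118:228,195:335];cv2.imwrite("pics/tc.png",cv2.resize(im,None,fx=5,fy=5,interpolation=cv2.INTER_CUBIC))
im=cv2.imread("pics/scene0.png")[110:245,165:305];cv2.imwrite("pics/sc.png",cv2.resize(im,None,fx=4.4,fy=4.4,interpolation=cv2.INTER_CUBIC))
for n in("scene","top"):
    r.get_image(n)
    for d in r.regions_of(n,"can")[:3]:
        m=d["region"];ys,xs=np.nonzero(m);b=[xs[ys>=ys.max()-1].mean(),ys.max()]
        print(n,d["confidence"],xs.mean(),ys.mean(),d["extent"],b)
E
```

```text
scene 0.84 238.2668918918919 154.76351351351352 [223.6, 118.1, 251.3, 195.1] [np.float64(238.55), np.int64(195)]
scene 0.83 278.7780625320349 190.38134290107638 [266.4, 148.6, 294.4, 234.1] [np.float64(277.0), np.int64(233)]
top 0.76 221.17317073170733 199.8170731707317 [210.6, 189.4, 231.9, 210.2] [np.float64(222.69565217391303), np.int64(210)]
top 0.75 297.3137996219282 198.26275992438562 [283.2, 190.0, 311.5, 211.4] [np.float64(295.3076923076923), np.int64(209)]
```

View pics/tc.png

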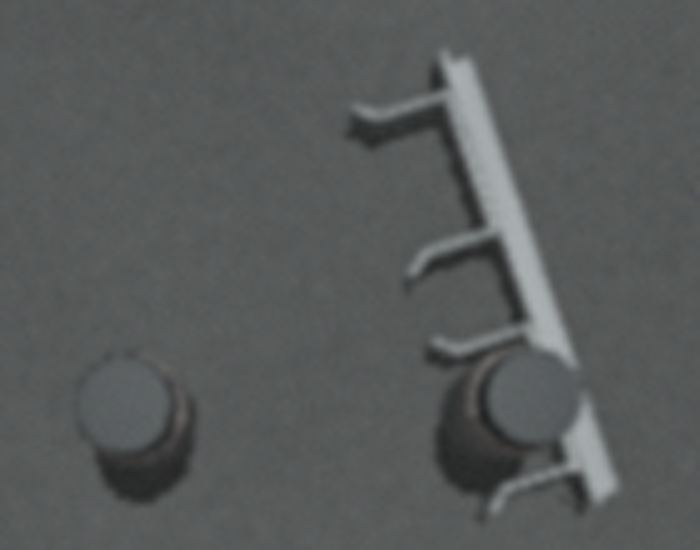

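View pics/sc.png

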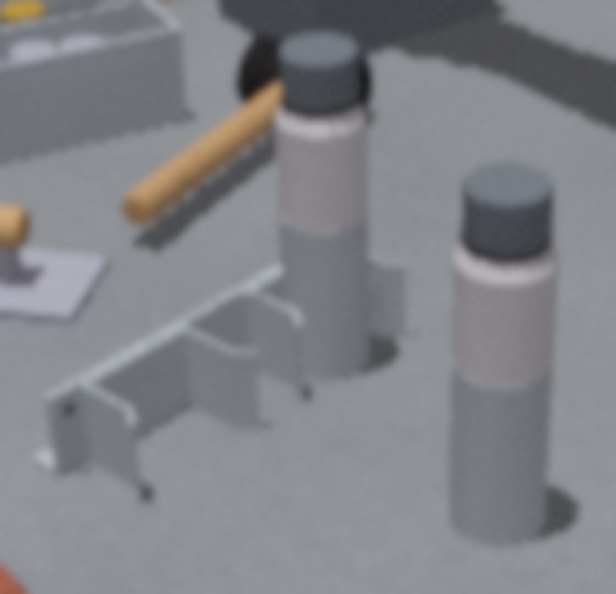

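```bash
python3 - <<'E'
from h import *
from scipy.optimize import least_squares
T=lambda x,y:at("top",(195+(x+.5)/5-.5,118+(y+.5)/5-.5),Z)[:2]
S=lambda x,y:at("scene",(165+(x+.5)/4.4-.5,110+(y+.5)/4.4-.5),Z)[:2]
Z=.23
for f,p,q in((T,(124,405),(532,397)),(S,(508,185),(320,50))): print("can",f(*p),"b",f(*q))
Z=0; c=np.array(r.get_calibration("scene")["cam_to_world"])[:2,3]
for p in((498,541),(323,378)): 
    w=S(*p); print("foot",w+(w-c)/np.linalg.norm(w-c)*.029)
Z=.06
tp=[T(*p) for p in((450,97),(378,117),(497,235),(432,255),(530,330),(460,350),(580,465),(510,490))]
sp=[S(*p) for p in((85,385),(125,410),(190,325),(243,352),(255,290),(297,315))]
for s in(1,-1):
    Y=np.array([41,41,-41,-41,-104,-104,-186,-186])/1e3*s;X=np.array([29,-13]*4)/1e3
    M=np.c_[X,Y]
    for nm,P in(("top",tp),("scene",sp),):
        P=np.array(P);m=M[:len(P)]
        def f(p):
            C,Sn=np.cos(p[2]),np.sin(p[2]);return (m@np.array([[C,Sn],[-Sn,C]])+p[:2]-P).ravel()
        q=least_squares(f,[.55,-.1,-1.3]);b=q.x
        print(s,nm,b[:2],np.degrees(b[2]),np.round(q.fun*1e3,1), "canb pred",b[:2]+np.array([[np.cos(b[2]),-np.sin(b[2])],[np.sin(b[2]),np.cos(b[2])]])@[0,-.145*s])
E
```

```text
can [0.51181325 0.08521056] b [ 0.5132392  -0.11968542]
can [0.51236174 0.08584203] b [ 0.51240825 -0.12104643]
foot [0.50587778 0.07850633]
foot [ 0.51262642 -0.12924348]
1 top [ 0.64799852 -0.08099967] -71.79922062992352 [-0.6  0.3 -2.4 -2.3  3.2  0.8  1.4  2.4 -0.7 -0.7 -2.6 -1.9  0.4  1.3
  1.3  0.2] canb pred [ 0.51025319 -0.1262901 ]
1 scene [ 0.64731277 -0.08148891] -73.57373612141923 [-2.8 -2.  -4.7  0.7  4.2  2.9  6.9 -3.  -0.3  1.5 -3.3 -0.2] canb pred [ 0.50823103 -0.12249218]
-1 top [ 0.65292981 -0.09588812] -251.54941119063437 [-14.   40.6  10.7 -41.7 -10.   40.8  14.6 -37.3 -13.9  39.1  10.6 -41.9
 -12.6  40.7  14.7 -40.2] canb pred [ 0.51538325 -0.14177869]
-1 scene [ 0.65181965 -0.09655993] -253.12846363839913 [-15.   38.8   7.2 -38.9  -7.8  43.1  19.  -43.3 -12.2  41.3   8.8 -40.9] canb pred [ 0.51306076 -0.13864282]
```

```bash
cat >> h.py <<'E'
BAY=np.array([.649,-.078]);BH=-71.8
def ori(head,tilt):
    h=np.radians(head);a=np.radians(tilt);hv=np.array([np.cos(h),np.sin(h),0]);up=np.array([0,0,1.])
    x=-(np.cos(a)*hv+np.sin(a)*up);z=np.sin(a)*hv-np.cos(a)*up
    return R.from_matrix(np.c_[x,np.cross(z,x),z])
def cur():
    o=r.get_obs();return np.array(o["ee_pos"]),R.from_euler("xyz",o["ee_rot"],degrees=True)
def rel(p,q,p0=None,q0=None):
    if p0 is None:p0,q0=cur()
    return np.round(q0.inv().apply(np.array(p)-p0)*1e3,1).tolist(),np.round((q0.inv()*q).as_rotvec(),3).tolist()
E
python3 - <<'E'
from h import *
w1=([.45,-.25,.40],ori(-120,0));w2=([.42,.20,.32],ori(-50,0));w3=([.42,.20,.32],ori(-50,45))
print(rel(*w1));print(rel(*w2,np.array(w1[0]),w1[1]));print(rel(*w3,np.array(w2[0]),w2[1]))
print(np.round(r.get_calibration("wrist")["T_tool_cam"],3).tolist())
E
```

```text
([323.3, -174.4, -168.7], [0.0, 0.0, -0.662])
([374.7, -251.0, 80.0], [0.0, 0.0, -1.222])
([0.0, 0.0, 0.0], [0.0, -0.785, -0.0])
[[0.0, -0.961, -0.276, 0.071], [1.0, 0.0, -0.001, 0.0], [0.001, -0.276, 0.961, -0.142], [0.0, 0.0, 0.0, 1.0]]
```

Emit:
servo_tool(
  deltas=[
    [0, 0, -50, 0, 0, 0, -0.3],
    [323, -174, -169, 0, 0, -0.66, -0.3],
    [323, -174, -169, 0, 0, -0.66, -0.3],
    [323, -174, -169, 0, 0, -0.66, -0.3],
    [323, -174, -169, 0, 0, -0.66, -0.3],
    [323, -174, -169, 0, 0, -0.66, -0.3],
    [323, -174, -169, 0, 0, -0.66, -0.3],
    [323, -174, -169, 0, 0, -0.66, -0.3],
    [323, -174, -169, 0, 0, -0.66, -0.3],
    [323, -174, -169, 0, 0, -0.66, -0.3],
    [323, -174, -169, 0, 0, -0.66, -0.3],
    [323, -174, -169, 0, 0, -0.66, -0.3],
  ],
)

```text
clock: 2.3
ee_pos: [0.4495, -0.2509, 0.3998]
ee_rot: [-180.0, 0.0, 59.8]
ft_force: [0.6, -0.4, 0.3]
width: 0.0298
gripper_force: 0.0
```

Emit:
servo_tool(
  deltas=[
    [375, -251, 80, 0, 0, -1.22, -0.3],
    [375, -251, 80, 0, 0, -1.22, -0.3],
    [375, -251, 80, 0, 0, -1.22, -0.3],
    [375, -251, 80, 0, 0, -1.22, -0.3],
    [375, -251, 80, 0, 0, -1.22, -0.3],
    [375, -251, 80, 0, 0, -1.22, -0.3],
    [375, -251, 80, 0, 0, -1.22, -0.3],
    [375, -251, 80, 0, 0, -1.22, -0.3],
    [375, -251, 80, 0, 0, -1.22, -0.3],
    [375, -251, 80, 0, 0, -1.22, -0.3],
    [375, -251, 80, 0, 0, -1.22, -0.3],
    [375, -251, 80, 0, 0, -1.22, -0.3],
  ],
)

```text
clock: 3.5
ee_pos: [0.4214, 0.1985, 0.3201]
ee_rot: [-180.0, 0.0, 129.7]
ft_force: [0.1, 0.7, -0.1]
width: 0.0298
gripper_force: 0.0
```

Emit:
servo_tool(
  deltas=[
    [0, 0, 0, 0, -0.7, 0, -0.3],
    [0, 0, 0, 0, -0.7, 0, -0.3],
    [0, 0, 0, 0, -0.7, 0, -0.3],
    [0, 0, 0, 0, -0.7, 0, -0.3],
    [0, 0, 0, 0, -0.7, 0, -0.3],
    [0, 0, 0, 0, -0.7, 0, -0.3],
    [0, 0, 0, 0, -0.7, 0, -0.3],
  ],
)

```text
clock: 4.2
ee_pos: [0.4215, 0.1988, 0.3203]
ee_rot: [-180.0, 40.0, 129.7]
ft_force: [0.1, 0.8, -0.6]
width: 0.0295
gripper_force: 0.0
```

```bash
python3 - <<'E'
from h import *
print(rel([.449,.135,.06],ori(-38,40)));print(rel([.449,.135,.012],ori(-38,40)))
E
```

```text
([116.3, -19.4, 242.3], [-0.139, 0.0, -0.165])
([147.2, -19.4, 279.0], [-0.139, 0.0, -0.165])
```

Emit:
servo_tool(
  deltas=[
    [116, -19, 242, -0.139, 0, -0.165, -0.3],
    [116, -19, 242, -0.139, 0, -0.165, -0.3],
    [116, -19, 242, -0.139, 0, -0.165, -0.3],
    [116, -19, 242, -0.139, 0, -0.165, -0.3],
    [116, -19, 242, -0.139, 0, -0.165, -0.3],
    [116, -19, 242, -0.139, 0, -0.165, -0.3],
    [130, -19, 258, -0.139, 0, -0.165, -0.3],
    [139, -19, 269, -0.139, 0, -0.165, -0.3],
    [147, -19, 279, -0.139, 0, -0.165, -0.3],
    [147, -19, 279, -0.139, 0, -0.165, -0.3],
  ],
)

```text
clock: 5.2
ee_pos: [0.4503, 0.1342, 0.0115]
ee_rot: [-179.9, 40.0, 142.0]
ft_force: [-0.1, -0.4, 0.3]
width: 0.0301
gripper_force: 0.0
```

```bash
python3 - <<'E'
from h import *
p,q=cur();print(p,q.as_euler("xyz",degrees=True),r.get_obs()["joint_pos"])
a=r.get_image("scene")[90:300,170:380];b=r.get_image("top")[110:250,150:340]
cv2.imwrite("pics/p1.png",np.hstack([cv2.resize(a,(400,400)),cv2.resize(b,(400,400))])[:,:,::-1])
# rows: tool-frame vector for 1 m along heading -38
h=np.array([np.cos(np.radians(-38)),np.sin(np.radians(-38)),0]);print(q.inv().apply(h))
E
```

```text
[0.45031607 0.13421254 0.01152552] [-179.93913759   40.02772307  141.96415918] [ 28.5468531   15.04732038 -53.04851054   3.51044408 -36.20002775
  60.5463419 ]
[-0.76573319  0.00130873  0.64315704]
```

View pics/p1.png

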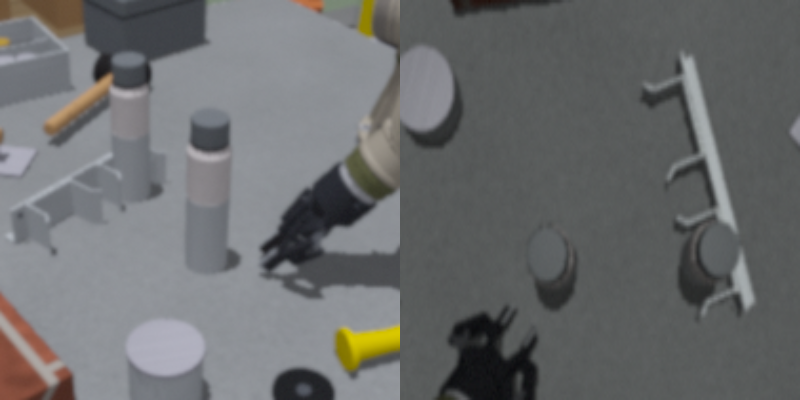

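Left, scene view: the fingertips at about (268,258) are low on the bench, behind the can, whose foot is at (207,268). Right, top view: the cradle points at the can. I'll approach and start pushing.

Emit:
servo_tool(
  deltas=[
    [-7.7, 0, 6.4, 0, 0, 0, -0.3],
    [-15.3, 0, 12.9, 0, 0, 0, -0.3],
    [-23, 0, 19.3, 0, 0, 0, -0.3],
    [-27, 0, 22.5, 0, 0, 0, -0.3],
    [-30.6, 0, 25.7, 0, 0, 0, -0.3],
    [-34.5, 0, 28.9, 0, 0, 0, -0.3],
    [-38.3, 0, 32.2, 0, 0, 0, -0.3],
    [-42.1, 0, 35.4, 0, 0, 0, -0.3],
    [-46, 0, 38.6, 0, 0, 0, -0.3],
    [-49.8, 0, 41.8, 0, 0, 0, -0.3],
    [-53.6, 0, 45, 0, 0, 0, -0.3],
  ],
)

```text
clock: 6.4
ee_pos: [0.5048, 0.0928, 0.012]
ee_rot: [-180.0, 40.1, 142.2]
ft_force: [-1.4, 0.8, -0.0]
width: 0.03
gripper_force: 1.1
```

```bash
cat >> h.py <<'E'
def can():
    for n in("top","scene"):
        r.get_image(n)
        for d in r.search_frame(n,"can_top")+r.search_frame(n,"can"):
            e=d["extent"];cx=(e[0]+e[2])/2
            if n=="top": w=at(n,(cx,(e[1]+e[3])/2),.2)
            else: w=at(n,(cx,e[1]+5.5),.23)
            print(n,round(d["confidence"],2),np.round(w[:2],3),np.round(e).tolist())
E
python3 - <<'E'
from h import *
can();o=r.get_obs();print(o["ee_pos"],o["ft_force"])
E
```

```text
top 0.87 [0.525 0.07 ] [216.0, 184.0, 236.0, 204.0]
top 0.75 [ 0.503 -0.115] [283.0, 190.0, 313.0, 213.0]
scene 0.58 [0.532 0.076] [258.0, 146.0, 284.0, 200.0]
scene 0.5 [0.76  0.383] [235.0, 258.0, 277.0, 315.0]
scene 0.83 [ 0.516 -0.104] [227.0, 118.0, 252.0, 196.0]
scene 0.63 [0.532 0.079] [258.0, 147.0, 285.0, 233.0]
[0.50513773 0.09293254 0.01254271] [-0.2461072   0.59595898 -0.43883216]
```

Emit:
servo_tool(
  deltas=[
    [-3.8, 0, 3.2, 0, 0, 0, -0.3],
    [-9.2, 0, 7.7, 0, 0, 0, -0.3],
    [-14.5, 0, 12.2, 0, 0, 0, -0.3],
    [-19.9, 0, 16.7, 0, 0, 0, -0.3],
    [-25.3, 0, 21.2, 0, 0, 0, -0.3],
    [-30.6, 0, 25.7, 0, 0, 0, -0.3],
    [-36, 0, 30.2, 0, 0, 0, -0.3],
    [-41.4, 0, 34.7, 0, 0, 0, -0.3],
    [-46.7, 0, 39.2, 0, 0, 0, -0.3],
    [-52.1, 0, 43.7, 0, 0, 0, -0.3],
    [-55.9, 0, 46.9, 0, 0, 0, -0.3],
    [-57.5, 0, 48.2, 0, 0, 0, -0.3],
  ],
)

```text
clock: 7.9
ee_pos: [0.5644, 0.0465, 0.0124]
ee_rot: [180.0, 40.1, 142.1]
ft_force: [-0.9, 1.9, -0.6]
width: 0.0299
gripper_force: 1.1
```

```bash
python3 - <<'E'
from h import *
can();p,q=cur();print(p,q.as_euler("xyz",degrees=True));print(rel([.600,.0165,.012],ori(-38,40)))
E
```

```text
top 0.88 [0.582 0.023] [234.0, 158.0, 254.0, 185.0]
top 0.95 [ 0.511 -0.112] [283.0, 187.0, 311.0, 209.0]
top 0.76 [0.58  0.022] [234.0, 159.0, 254.0, 186.0]
scene 0.94 [0.592 0.043] [230.0, 147.0, 254.0, 196.0]
scene 0.94 [ 0.516 -0.109] [227.0, 117.0, 250.0, 162.0]
[0.56430756 0.04691067 0.01278168] [179.98047265  40.15305044 142.10297479]
([-35.3, -2.1, 30.8], [0.001, 0.003, 0.001])
```

Emit:
servo_tool(
  deltas=[
    [-3.8, 0, 3.2, 0, 0, 0, -0.3],
    [-9.2, -0.5, 7.7, 0, 0, 0, -0.3],
    [-14.5, -1, 12.2, 0, 0, 0, -0.3],
    [-19.9, -1, 16.7, 0, 0, 0, -0.3],
    [-25.3, -1.5, 21.2, 0, 0, 0, -0.3],
    [-30.6, -2, 25.7, 0, 0, 0, -0.3],
    [-34, -2, 29, 0, 0, 0, -0.3],
    [-35.3, -2, 30, 0, 0, 0, -0.3],
    [-35.3, -2, 30, 0, 0, 0, -0.3],
    [-20, -2, 17, 0, 0, 0, -0.3],
    [0, -2, 0, 0, 0, 0, -0.3],
    [11, -2, -10, 0, 0, 0, -0.3],
  ],
)

```text
clock: 9.4
ee_pos: [0.5496, 0.0549, 0.0127]
ee_rot: [-179.9, 40.1, 142.2]
ft_force: [-0.1, 0.2, -0.0]
width: 0.0297
gripper_force: 0.0
```

```bash
python3 - <<'E'
from h import *
can();p,q=cur();print(p)
a=r.get_image("scene")[90:240,150:350];b=r.get_image("top");cv2.imwrite("pics/t2.png",b[:,:,::-1]);b=b[110:230,200:360]
cv2.imwrite("pics/p2.png",np.hstack([cv2.resize(a,(400,300),interpolation=2),cv2.resize(b,(400,300),interpolation=2)])[:,:,::-1])
E
```

```text
top 0.74 [ 0.615 -0.004] [243.0, 145.0, 266.0, 173.0]
top 0.79 [ 0.612 -0.005] [244.0, 144.0, 266.0, 176.0]
top 0.65 [ 0.508 -0.107] [281.0, 190.0, 309.0, 209.0]
scene 0.9 [0.621 0.001] [208.0, 143.0, 237.0, 196.0]
scene 0.97 [ 0.622 -0.   ] [210.0, 143.0, 234.0, 231.0]
scene 0.93 [ 0.526 -0.089] [228.0, 121.0, 250.0, 196.0]
scene 0.64 [0.76  0.384] [236.0, 258.0, 277.0, 314.0]
[0.55238532 0.05434454 0.01368004]
```

View pics/p2.png

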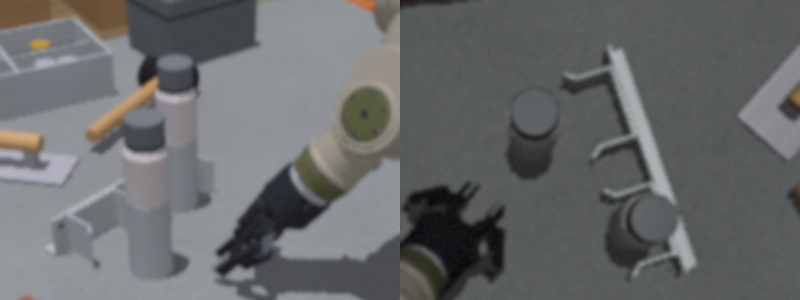

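The can stands upright in front of the empty bay, with its cap at (535,112) in the right panel. can_b is untouched at (653,217), and the hand is clear behind.

```bash
python3 - <<'E'
from h import *
P=lambda x,y:at("top",(200+(x-400+.5)/2.5-.5,110+(y+.5)/2.5-.5),.23)[:2]
c,b=P(535,112),P(653,217);print(c,b)
for hd in(-71.8,-73):
    t=np.radians(hd);M=np.array([[np.cos(t),np.sin(t)],[-np.sin(t),np.cos(t)]])
    print(hd,"vs fit",M@(c-BAY),"vs can_b",M@(c-b)-[0,.145])
h=np.array([np.cos(np.radians(BH)),np.sin(np.radians(BH)),0])
s=np.r_[c,0]-.085*h;s[2]=.012;print(s,rel(s,ori(BH,40)))
E
```

```text
[ 0.62207904 -0.00223082] [ 0.51449959 -0.11945826]
-71.8 vs fit [-0.08038696 -0.0019088 ] vs can_b [-0.07776197 -0.00618831]
-73 vs fit [-0.08032936 -0.00359188] vs can_b [-0.08065197 -0.00784727]
[0.59553057 0.07851681 0.012     ] ([-13.9, 46.0, 13.5], [0.381, 0.002, 0.452])
```

Emit:
servo_tool(
  deltas=[
    [-14, 46, 13.5, 0.381, 0, 0.452, -0.3],
    [-14, 46, 13.5, 0.381, 0, 0.452, -0.3],
    [-14, 46, 13.5, 0.381, 0, 0.452, -0.3],
    [-14, 46, 13.5, 0.381, 0, 0.452, -0.3],
    [-14, 46, 13.5, 0.381, 0, 0.452, -0.3],
    [-14, 46, 13.5, 0.381, 0, 0.452, -0.3],
    [-14, 46, 13.5, 0.381, 0, 0.452, -0.3],
  ],
)

```text
clock: 10.5
ee_pos: [0.5938, 0.0783, 0.0111]
ee_rot: [-179.9, 40.1, 108.4]
ft_force: [0.5, 0.1, 0.8]
width: 0.0298
gripper_force: 0.0
```

```bash
python3 - <<'E'
from h import *
p,q=cur();print(p,q.as_euler("xyz",degrees=True),r.get_obs()["joint_pos"])
h=np.array([np.cos(np.radians(BH)),np.sin(np.radians(BH)),0]);l=np.array([-h[1],h[0],0])
e=np.r_[BAY,.012]-.030*h
for k in(.105,.08,.05,.02,0,-.003): print(k,rel(e-k*h,ori(BH,40))[0])
E
```

```text
[0.59383677 0.07825084 0.01108243] [-179.93240489   40.1027429   108.40508711] [ 18.41782976  33.72344917 -17.27601234  39.09964204 -40.10268847
  90.07358527]
0.105 [-24.1, 3.5, 19.1]
0.08 [-43.2, 3.4, 35.2]
0.05 [-66.1, 3.4, 54.5]
0.02 [-89.1, 3.3, 73.8]
0 [-104.4, 3.2, 86.7]
-0.003 [-106.7, 3.2, 88.6]
```

Emit:
servo_tool(
  deltas=[
    [-11.5, 3, 9.6, 0, 0, 0, -0.3],
    [-23, 3.4, 19, 0, 0, 0, -0.3],
    [-30.6, 3.4, 25.4, 0, 0, 0, -0.3],
    [-36, 3.4, 29.7, 0, 0, 0, -0.3],
    [-41.4, 3.4, 34, 0, 0, 0, -0.3],
    [-47.5, 3.4, 39, 0, 0, 0, -0.3],
    [-53.6, 3.4, 44, 0, 0, 0, -0.3],
    [-59.7, 3.4, 49, 0, 0, 0, -0.3],
    [-65.8, 3.4, 54.2, 0, 0, 0, -0.3],
    [-71.9, 3.4, 59.4, 0, 0, 0, -0.3],
    [-78, 3.4, 64.5, 0, 0, 0, -0.3],
    [-82, 3.4, 68, 0, 0, 0, -0.3],
  ],
)

```text
clock: 11.7
ee_pos: [0.6314, -0.0221, 0.0125]
ee_rot: [-180.0, 40.1, 108.2]
ft_force: [-0.7, 1.8, 0.6]
width: 0.03
gripper_force: 1.2
```

```bash
python3 - <<'E'
from h import *
p,q=cur();print(p,r.get_obs()["ft_force"]);can()
h=np.array([np.cos(np.radians(BH)),np.sin(np.radians(BH)),0])
e=np.r_[BAY,.012]-.030*h
for k in(.02,0,-.01): print(k,rel(e-k*h,ori(BH,40)))
a=r.get_image("scene")[90:240,130:330];b=r.get_image("top")[110:230,200:360]
cv2.imwrite("pics/p3.png",np.hstack([cv2.resize(a,(400,300),interpolation=2),cv2.resize(b,(400,300),interpolation=2)])[:,:,::-1])
E
```

```text
[ 0.63142718 -0.02207413  0.01254115] [-0.70097893  1.83579126  0.62385961]
top 0.62 [ 0.633 -0.051] [262.0, 140.0, 283.0, 164.0]
top 0.69 [ 0.628 -0.05 ] [261.0, 138.0, 283.0, 170.0]
scene 0.95 [ 0.641 -0.043] [195.0, 138.0, 219.0, 188.0]
scene 0.82 [ 0.511 -0.112] [227.0, 117.0, 251.0, 184.0]
scene 0.67 [ 0.782 -0.045] [116.0, 152.0, 189.0, 185.0]
scene 0.65 [0.749 0.16 ] [184.0, 190.0, 223.0, 220.0]
0.02 ([-6.7, -0.9, 6.5], [0.0, 0.002, 0.001])
0 ([-22.0, -0.9, 19.4], [0.0, 0.002, 0.001])
-0.01 ([-29.6, -0.9, 25.9], [0.0, 0.002, 0.001])
```

View pics/p3.png

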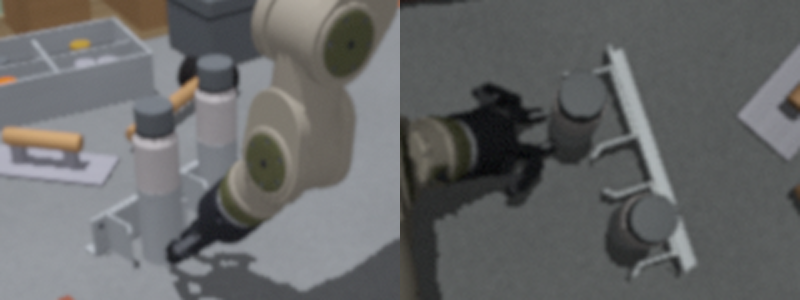

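The can is upright between the bay lips, with its cap at (582,95) in the right panel and the fingers low behind it. I'll make the final push slowly and watch the force.

Emit:
servo_tool(
  deltas=[
    [-2.3, 0, 2, 0, 0, 0, -0.3],
    [-5.3, -0.3, 4.5, 0, 0, 0, -0.3],
    [-8.4, -0.5, 7.2, 0, 0, 0, -0.3],
    [-11.4, -0.7, 9.8, 0, 0, 0, -0.3],
    [-14.5, -0.9, 12.5, 0, 0, 0, -0.3],
    [-16.8, -0.9, 14.5, 0, 0, 0, -0.3],
    [-17.5, -0.9, 15.2, 0, 0, 0, -0.3],
  ],
)

```text
clock: 12.8
ee_pos: [0.6378, -0.044, 0.0123]
ee_rot: [180.0, 40.1, 108.2]
ft_force: [-1.2, 3.3, 1.7]
width: 0.0296
gripper_force: 1.5
```

```bash
python3 - <<'E'
from h import *
p,q=cur();print(p,r.get_obs()["ft_force"])
a=r.get_image("scene")[100:220,160:280];b=r.get_image("top")[120:220,240:340]
cv2.imwrite("pics/p4.png",np.hstack([cv2.resize(a,(400,400),interpolation=2),cv2.resize(b,(400,400),interpolation=2)])[:,:,::-1])
E
```

```text
[ 0.63776268 -0.04400492  0.01232386] [-1.16267249  3.30850946  1.65937953]
```

View pics/p4.png

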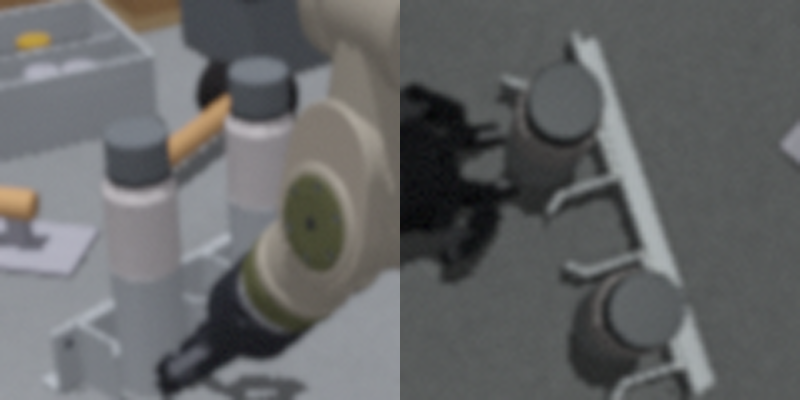

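The can is deep in the bay and upright, with its cap at (565,102) against can_b's at (648,310) in the right panel. By the rack's slope it is still about 5–8 mm short, so I'll creep on.

Emit:
servo_tool(
  deltas=[
    [-1.1, 0, 1, 0, 0, 0, -0.3],
    [-2.3, 0, 1.9, 0, 0, 0, -0.3],
    [-3.1, 0, 2.6, 0, 0, 0, -0.3],
    [-3.1, 0, 2.6, 0, 0, 0, -0.3],
  ],
)

```text
clock: 13.3
ee_pos: [0.639, -0.0474, 0.0123]
ee_rot: [-180.0, 40.1, 108.3]
ft_force: [-1.2, 2.2, 2.2]
width: 0.03
gripper_force: 1.3
```

Emit:
servo_tool(
  deltas=[
    [-0.8, 0, 0.7, 0, 0, 0, -0.3],
    [-1.5, 0, 1.3, 0, 0, 0, -0.3],
    [-1.5, 0, 1.3, 0, 0, 0, -0.3],
  ],
)

```text
clock: 13.6
ee_pos: [0.6396, -0.0494, 0.0123]
ee_rot: [-180.0, 40.1, 108.2]
ft_force: [-0.7, 3.1, 2.4]
width: 0.0302
gripper_force: 1.4
```

Emit:
servo_tool(
  deltas=[
    [-0.8, 0, 0.7, 0, 0, 0, -0.3],
    [-1.5, 0, 1.3, 0, 0, 0, -0.3],
    [-1.5, 0, 1.3, 0, 0, 0, -0.3],
  ],
)

```text
clock: 13.9
ee_pos: [0.6402, -0.0513, 0.0122]
ee_rot: [-180.0, 40.1, 108.2]
ft_force: [-0.7, 2.0, 2.5]
width: 0.0298
gripper_force: 1.5
```

Emit:
servo_tool(
  deltas=[
    [-0.8, 0, 0.7, 0, 0, 0, -0.3],
    [-0.8, 0, 0.7, 0, 0, 0, -0.3],
  ],
)

```text
clock: 14.1
ee_pos: [0.6404, -0.0516, 0.0121]
ee_rot: [-180.0, 40.1, 108.3]
ft_force: [-3.2, 7.3, 3.7]
width: 0.0298
gripper_force: 3.2
```

Emit:
servo_tool(
  deltas=[
    [-0.8, 0, 0.7, 0, 0, 0, -0.3],
    [-0.8, 0, 0.7, 0, 0, 0, -0.3],
  ],
)

```text
clock: 14.3
ee_pos: [0.6406, -0.0519, 0.012]
ee_rot: [-180.0, 40.0, 108.4]
ft_force: [-3.7, 8.5, 4.1]
width: 0.0303
gripper_force: 5.0
```

Force has jumped to 9 N and motion has stopped, so the can is against the back wall. Backing off now.

Emit:
servo_tool(
  deltas=[
    [1.5, 0, -1.3, 0, 0, 0, -0.3],
    [4, 0, -3.2, 0, 0, 0, -0.3],
    [9, 0, -7.5, 0, 0, 0, -0.3],
    [20, 0, -17, 0, 0, 0, -0.3],
    [40, 0, -34, 0, 0, 0, -0.3],
    [61, 0, -52, 0, 0, 0, -0.3],
    [61, 0, -70, 0, 0, 0, -0.3],
    [61, 0, -100, 0, 0, 0, -0.3],
    [61, 0, -130, 0, 0, 0, -0.3],
    [61, 0, -130, 0, 0, 0, -0.3],
  ],
)

```text
clock: 15.3
ee_pos: [0.6017, 0.0731, 0.0753]
ee_rot: [179.6, 40.1, 108.2]
ft_force: [1.6, 0.3, 0.3]
width: 0.0306
gripper_force: 0.0
```

```bash
python3 - <<'E'
from h import *
p,q=cur();print(p,r.get_obs()["ft_force"])
a=r.get_image("scene")[100:220,160:280];b=r.get_image("top")[120:220,240:340]
cv2.imwrite("pics/p5.png",np.hstack([cv2.resize(a,(400,400),interpolation=2),cv2.resize(b,(400,400),interpolation=2)])[:,:,::-1])
E
```

```text
[0.6016882  0.07313428 0.07534746] [1.56496516 0.34996288 0.27625589]
```

View pics/p5.png

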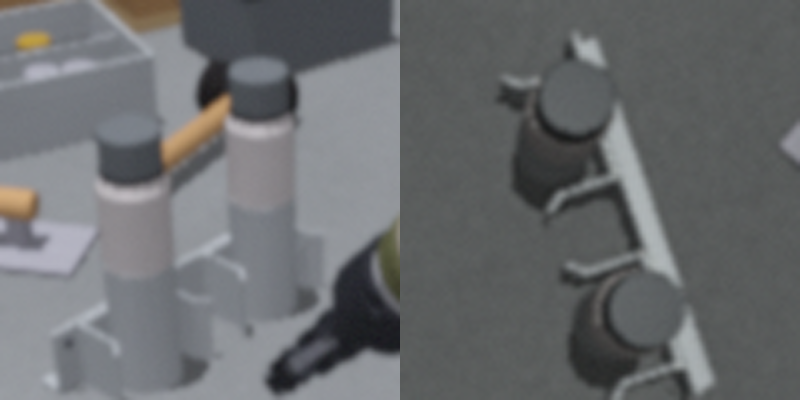

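The can stands upright against the back wall. Its cap at (577,98) lines up with can_b's at (648,310) along the rack's slope, and the hand is clear.

```bash
python3 -c "
from plant import r
print(r.close_job())"
```

```text
the job is handed in; nothing more can be done
None
```

The can stands upright against the back wall of the empty bay. It was pushed only with the fingertips low on its body, nothing else was touched, the hand is clear, and I handed the job in at about 15 s on the robot's clock.

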